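# Roll the chip canister into the yellow bay and start the sorter

## Task

With your fingertips on its top, roll the blue chip canister along the green felt runway until it lies at rest wholly inside the yellow outlined bay; it has to roll there, so do not drag it, do not push it from below its middle, and never lift it. Only once it lies still in the bay, press the sorter's red button fully down to start the count, then come clear. Leave the other things on the table where they are.

Things in the scene. Friction and masses are not known exactly. Their poses are not given: they have to be found in the camera images.
- canister: Loose blue cylinder with black end caps, 84 mm across, 120 mm long, 0.45 to 0.8 kg, lying on its side on the felt, about square to the runway; a white stripe runs along it (on top at the start), a yellow-brown one opposite. Origin at its centre, 48 mm above the table; x along its axis; y and z turn with it as it rolls. Fingertips stick to it (friction at least 0.5).
- canister_end_a (a point): Centre of the canister's end face on its -x side.
- canister_end_b (a point): Centre of the canister's end face on its +x side.
- bay: Flat rectangle of yellow lines (6 mm wide) painted on the felt. Inside the lines it is 155 mm along its x (the canister's axis when it is in) and 108 mm along its y (the rolling direction). Origin at the middle of the rectangle, on the felt; z up. The canister starts 100 to 160 mm away along its y, on the +y or the -y side.
- runway: Green felt board fixed to the table, 180 mm along x, 400 mm along y, top 6 mm above the table, with low aluminium edge strips. Origin at the middle of its underside. The canister rolls along its y, which is within 12 degrees of the world's. The felt gives a little rolling resistance: let go at rest, the canister stays; let go at 0.1 m/s, it rolls some 20 mm on.
- button (a joint): Travel of the red button: 0 m when up, 0.008 m when fully down. A spring returns it; fully down takes 5 N.
- button_top (a point): Centre of the top of the red push button (40 mm across, pressed straight down) on a black base on top of the disc sorter's grey housing. The housing is 300 mm along x, 400 mm along y, 110 mm high, fixed, on the robot's left; a steel bowl, 250 mm across and up to 240 mm above the table, stands on it, its near side 95 mm from the button's centre, in +y.
- weight_a: One stainless calibration weight, 48 mm in diameter, 70 mm high with a knob on top, standing to the right of the runway. Origin under its centre. To be left alone.
- weight_b: The other stainless weight, 38 mm in diameter and 56 mm high, beside it. Origin under its centre. To be left alone.
- divider: The black chip divider bar, 260 mm long along its y, 22 mm wide, 34 mm high, lying beyond the runway. Origin under its centre. To be left alone.
- jar: The glass jar of ivory balls, 90 mm in diameter, 75 mm high, beyond the runway to the left. Origin under its centre. To be left alone.
- scoop: The clear scoop, 220 mm long with its handle, 47 mm high, beyond the runway to the right. Origin on the table under the back of its blade, which reaches 110 mm along +x. To be left alone.
- chips: A stack of twelve chips, 39 mm in diameter, 40 mm high, beside the jar. Origin under its centre. To be left alone.
Not all that is in view belongs to the job. Of the things like the canister, leave any that is orange; of the rest the smaller one is meant.

How it is judged:
On the way, in this order (a step that is already met when the one before it is completed fails the run):
1. the canister has rolled more than a tenth of a turn on the felt (angle between canister's own z axis and vertical above 0.7 rad and height (world z) of canister between 0.044 and 0.052 m).
2. it has rolled more than a quarter turn (angle between canister's own z axis and vertical above 1.75 rad and height (world z) of canister between 0.044 and 0.052 m).
3. it lies at rest wholly inside the yellow outline (x of canister_end_a in the frame of bay between -0.079 and 0.079 m and y of canister_end_a in the frame of bay between -0.013 and 0.013 m and x of canister_end_b in the frame of bay between -0.079 and 0.079 m and y of canister_end_b in the frame of bay between -0.013 and 0.013 m and height (world z) of canister between 0.044 and 0.052 m and linear speed of canister below 0.01 m/s), for 0.3 s.
4. the red button is pressed down (at least 6 of its 8 mm) while the canister lies in the bay (x of canister_end_a in the frame of bay between -0.079 and 0.079 m and y of canister_end_a in the frame of bay between -0.013 and 0.013 m and x of canister_end_b in the frame of bay between -0.079 and 0.079 m and y of canister_end_b in the frame of bay between -0.013 and 0.013 m and value of joint button above 0.006 m).
At the end, for the whole second after the job is handed in: The canister lies on its side on the felt, at rest (under 10 mm/s), wholly inside the yellow outline (centre of each end face within 13 mm of the bay's middle line across and within 79 mm of its middle along the axis), and the red button is up again (all of step 3 and value of joint button below 0.003 m); the robot touches nothing.
It fails at once if the canister is lifted (more than 10 mm) (height (world z) of canister above 0.058 m).
It fails at once if the fingers push the canister below its middle, from behind or from the side (contact force between the fingers and canister above 1 N and height (world z) of the grasp point below 0.072 m).
It fails at once if the button is pressed (more than 4 mm) while the canister is not in the bay (value of joint button above 0.004 m and not (x of canister_end_a in the frame of bay between -0.079 and 0.079 m and y of canister_end_a in the frame of bay between -0.013 and 0.013 m and x of canister_end_b in the frame of bay between -0.079 and 0.079 m and y of canister_end_b in the frame of bay between -0.013 and 0.013 m)).
It fails at once if another thing on the table is shifted by more than 15 mm (distance of any of weight_a, weight_b, divider, jar, scoop, chips from where it was at the start of the episode above 0.015 m).
It also fails if it takes over 72 s, if anything falls off the work surface, if the arm or the gripper's body presses on something with over 40 N, if the wrist force passes 120 N, or if a joint passes its speed limit or range.

## Robot

A 6-joint arm with a two-finger parallel gripper is mounted at the origin on the work surface. World frame = base frame: x ahead of the robot, y to its left, z up, the work surface at z = 0. Lengths are in m, angles in rad, forces in N, time in s.
With the tool pointing down it reaches from about 0.35 to 0.775 m from the base axis. Payload 7.3 kg.
Tool frame: the origin (TCP) lies between the finger pads; the fingertips stand robot.tcp_to_tips ahead of it and the grasp point (between the pads) lies 2 mm behind it (robot.tcp_to_tips is the distance from the TCP to the fingertips, in m); y points along the fingers, x is the direction in which the jaws open and shut, and the axes are right-handed (so a half turn about y gives the same grasp; the last joint's range is limited). The gripper opens to 92 mm and grips with 3 to 60 N. Pads are 19 mm wide; open, the fingers measure 130 mm over their backs; the gripper's body (75 mm by 190 mm) begins 47 mm behind the grasp point.
Start: joints at [-0.146, 0.342, 1.524, -0, 1.275, -0.146], TCP at [0.525, 0, 0.244] pointing down, gripper open.
Joint ranges: [-2.53, 2.53], [-0.77, 2.02], [0.04, 2.7], [-1, 4.14], [0.28, 2.66], [-3.11, 3.11]. Speed limits (rad/s): [2.57, 2.57, 3.14, 3.14, 3.14, 3.14].

## Interface

Orientations are given as [roll, pitch, yaw] about the fixed x, y, z axes, in that order (R = Rz(yaw) Ry(pitch) Rx(roll)).
In Python, from cell import status, read_camera, get_calibration, robot gives the robot as it stands.
- The arm moves only by the shell command python3 -m creep 'ROWS' [FORCE]. ROWS is JSON, a list of rows, each an object of numbers: "dx", "dy", "dz": the shift along the tool's x, y, z in m; "rx", "ry", "rz": the turn, a rotation vector about the tool's x, y, z in rad; "gripper": the opening, from 0 (shut) to 1 (fully open). A call has 1 to 20 rows; each row is the pose to reach, as a shift and turn from the pose commanded when the call began, along the tool's axes at that moment; what a row does not reach only later rows make up. A row lasts 1/8 s, in which the tool goes at most 62.5 mm and 10.7 degrees, less where a joint would pass 70% of its speed; a pose out of reach is approached as far as the arm can. A call with a gripper value outside its range is refused whole. The fingers move at their own pace and stop on an object; FORCE is the grip in N (left out, the last holds). Time passes only in rows, so rows that repeat a pose let the fingers close. It gives the time, the measured TCP pose, the force and the opening at its end, in the units of the state.
- status.observe(): the state, without advancing time (a new reading comes with each control period).
- read_camera(name): name is "scene" or "side" or "wrist"; returns (picture, depth): 480x640x3 uint8, red, green, blue; 480x640 float32, m along the optical axis (not along the pixel's ray), 0 where there is no reading.
- get_calibration(name): a dict with "fx", "fy", "cx", "cy" (pixels), "xyz" and "rotation" of the camera in the world; the wrist camera has in their place "mount" (4x4, takes a point from camera to tool coordinates, whose origin is the TCP and whose axes are the tool frame's). Camera axes: x right, y down, z forward; pixel columns grow to the right and rows downward; lengths in m; the calibration is good to about 2 mm. A picture is of the moment at which its call begins: read the wrist's pose just before it. get_calibration takes no time and is no camera call.
- robot.hand_in(): hands the job in, once; it reports no verdict.
The state is a dict: "time": time; "qpos": joint angles; "qvel": joint speeds; "joint_efforts": joint torques, N m; "tool_pos": TCP position; "tool_rot": TCP orientation; "contact_force": force on the tool from outside, world axes, zero at the start; "torque": the same for the moment, N m; "opening": finger opening in m.
Only numpy, scipy, OpenCV 4.12 (cv2) and the standard library are available. Lean on these libraries where they do the work, as an engineer would, in place of code of your own. Each camera call takes 0.05 s, during which the arm holds its last target.

## Working session

There is one attempt and no reset: what is moved stays moved. The work goes in short steps, Python scripts to look and compute and a shell command to move; the robot and the scene stay as the last step left them, time stands still between calls to the robot, and variables do not carry over. Pictures are saved under pics/ and viewed, and the job is handed in when it is done.

```bash
ls; mkdir -p pics
python3 - <<'E'
from cell import status, read_camera, get_calibration, robot
import cv2,numpy as np
print(status.observe()); print(robot.tcp_to_tips)
for n in ["scene","side","wrist"]:
    p,d=read_camera(n); cv2.imwrite(f"pics/{n}0.png",p[:,:,::-1]); np.save(f"pics/{n}0.npy",d); print(n,get_calibration(n))
E
```

```text
pics
{'time': 0.0, 'qpos': array([-1.45997420e-01,  3.42697979e-01,  1.52500575e+00, -3.71803784e-05,
        1.27539503e+00, -1.45993691e-01]), 'qvel': array([-0.00011167,  0.00025714,  0.00126085,  0.00025335, -0.0005669 ,
       -0.00011679]), 'joint_efforts': array([ 7.61924657e-04, -4.31245601e+01, -2.44219762e+01,  7.17750052e-02,
        5.59406646e-02, -1.04314388e-04]), 'tool_pos': array([5.24622550e-01, 6.82899869e-05, 2.43061719e-01]), 'tool_rot': array([-1.57061240e+00,  1.49524933e-03,  7.25888855e-06]), 'contact_force': array([ 0.50670934,  0.03543012, -0.10393338]), 'torque': array([-0.02535185, -0.0378925 , -0.04057557]), 'opening': 0.09216709887409363}
0.017
scene {'fx': 619.4478391346643, 'fy': 619.4478391346643, 'cx': 320.9892988363112, 'cy': 244.14597297491815, 'xyz': array([1.34785976, 0.84340899, 0.87451674]), 'rotation': array([-2.14185961, -0.01219682,  2.39610673])}
side {'fx': 485.2467215602895, 'fy': 485.2467215602895, 'cx': 312.81586308654573, 'cy': 232.93261632513875, 'xyz': array([ 0.44785005, -0.72390318,  0.84737523]), 'rotation': array([-2.35876263e+00, -6.39926671e-04, -1.02781580e-01])}
wrist {'fx': 429.4422938573382, 'fy': 429.4422938573382, 'cx': 315.55791226211875, 'cy': 244.32675369509423, 'mount': array([[ 9.99999836e-01, -5.62342531e-04,  1.09087484e-04,
        -8.88698138e-04],
       [-2.68664764e-04, -2.92240891e-01,  9.56344702e-01,
        -1.41204192e-01],
       [-5.05913477e-04, -9.56344575e-01, -2.92240994e-01,
         7.84515136e-02],
       [ 0.00000000e+00,  0.00000000e+00,  0.00000000e+00,
         1.00000000e+00]])}
```

View pics.

View pics/scene0.png

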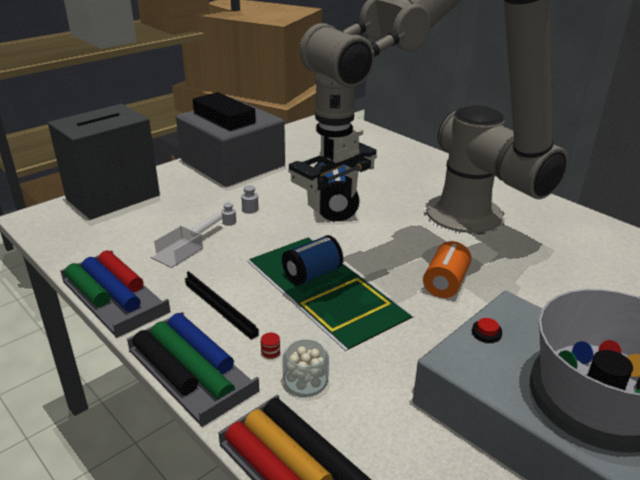

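View pics/side0.png

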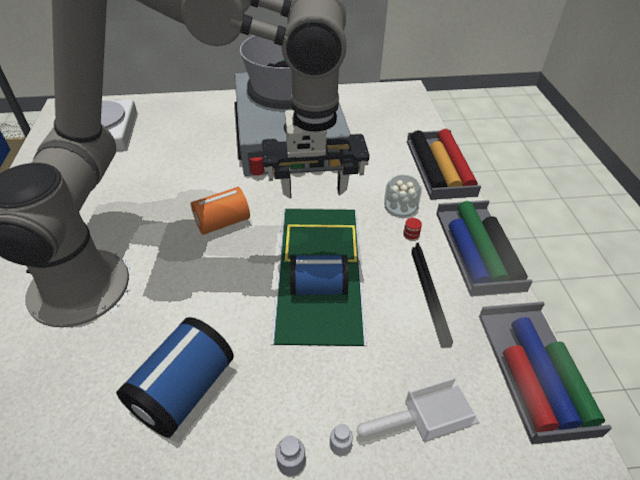

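View pics/wrist0.png

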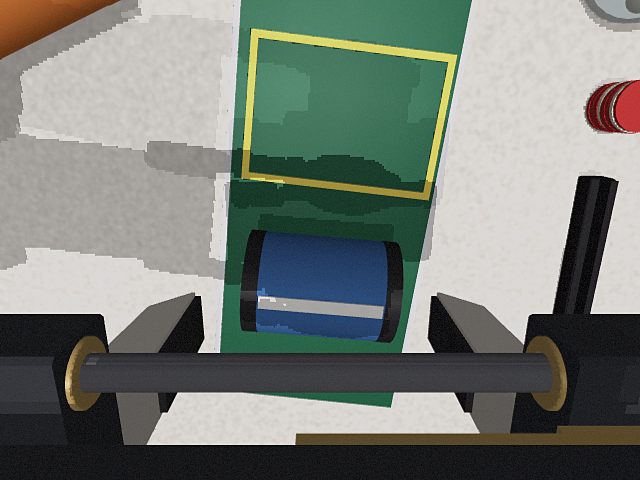

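Candidates: small blue cylinder on the felt (side 320,275), larger blue one (side 175,375), orange one (side 220,210). The small blue one on the felt fits; checking in a crop, and enlarging the button.

```bash
cat > h.py <<'E'
from cell import status, read_camera, get_calibration, robot
import cv2,numpy as np
from scipy.spatial.transform import Rotation as R
def cam(n,st=None):
    c=get_calibration(n); K=(c['fx'],c['fy'],c['cx'],c['cy'])
    if n=='wrist':
        st=st or status.observe(); T=np.eye(4);T[:3,:3]=R.from_euler('xyz',st['tool_rot']).as_matrix();T[:3,3]=st['tool_pos']; T=T@c['mount']
    else:
        T=np.eye(4);T[:3,:3]=R.from_euler('xyz',c['rotation']).as_matrix();T[:3,3]=c['xyz']
    return K,T
def ray(KT,u,v):
    K,T=KT; d=T[:3,:3]@np.array([(u-K[2])/K[0],(v-K[3])/K[1],1.]); return T[:3,3],d
def onz(KT,u,v,z):
    o,d=ray(KT,u,v); return o+d*(z-o[2])/d[2]
def dep(KT,u,v,D):
    o,d=ray(KT,u,v); return o+d*D[int(v),int(u)]
def cloud(KT,D):
    K,T=KT; v,u=np.mgrid[0:480,0:640]; P=np.stack([(u-K[2])/K[0]*D,(v-K[3])/K[1]*D,D],-1); return P@T[:3,:3].T+T[:3,3]
E
python3 - <<'E'
import cv2
w=cv2.imread('pics/wrist0.png');s=cv2.imread('pics/side0.png');c=cv2.imread('pics/scene0.png')
cv2.imwrite('pics/c1.png',cv2.resize(w[10:360,210:490],None,fx=1.7*1.25,fy=1.7,interpolation=2)[:600,:800])
a=cv2.resize(s[190:360,260:380],(420,595),interpolation=2);b=cv2.resize(c[300:360,460:520],(370,370),interpolation=2)
b=cv2.copyMakeBorder(b,0,225,0,0,0)
cv2.imwrite('pics/c2.png',cv2.hconcat([a,b]))
E
```

```text
(no output)
```

View pics/c1.png

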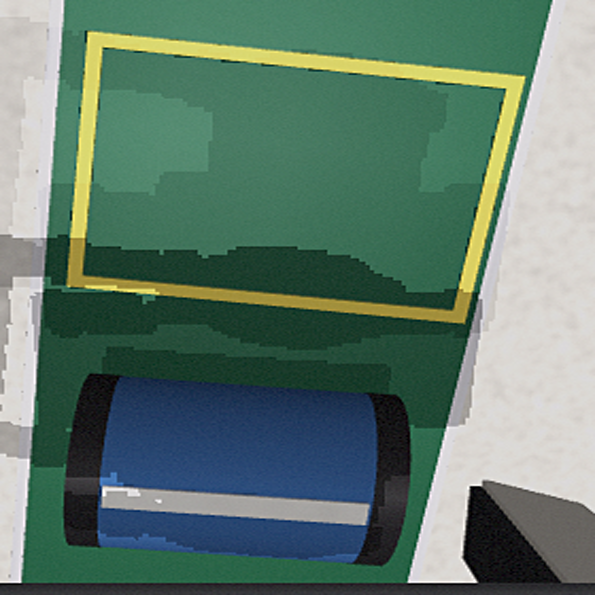

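View pics/c2.png

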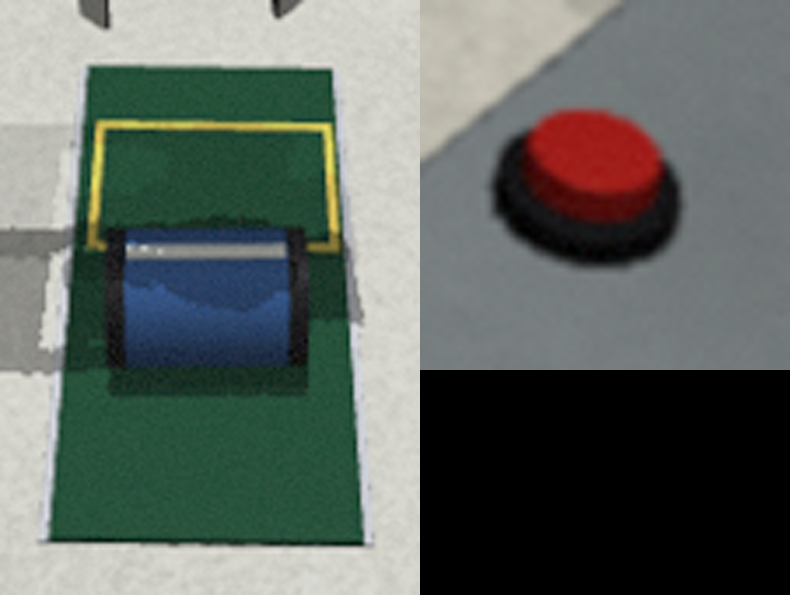

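The chosen canister has a white stripe, black caps, and sits on the felt at wrist (320,287); bay outer corners at wrist about (251,28),(457,55),(429,200),(242,178). The red button top is at scene (488,324).

Run:
```python
from h import *
from scipy.optimize import least_squares
KT=cam('wrist')
cs=[onz(KT,210+x/2.125,10+y/1.7,.006) for x,y in [(88,31),(525,76),(466,323),(67,286)]]
cs=np.array(cs);print(cs); m=cs.mean(0);print('bay',m)
ex=(cs[1]+cs[2]-cs[0]-cs[3])/2; ey=(cs[0]+cs[1]-cs[2]-cs[3])/2
print(np.linalg.norm(ex),np.linalg.norm(ey),np.degrees(np.arctan2(ex[1],ex[0])),np.degrees(np.arctan2(-ey[0],ey[1])))
KS=cam('side')
sc=np.array([onz(KS,260+x/3.5,190+y/3.5,.006) for x,y in [(94,121),(333,122),(49,541),(364,543)]]);print('side: bay top corners, runway near corners',sc)
D=np.load('pics/wrist0.npy');P=cloud(KT,D)
w=cv2.imread('pics/wrist0.png').astype(int)
for nm,KTn,pic,box in [('wrist',KT,'wrist0',(225,350,235,410)),('side',KS,'side0',(250,300,285,355))]:
    D=np.load(f'pics/{nm}0.npy');P=cloud(KTn,D);a,b,c,d=box
    Q=P[a:b,c:d].reshape(-1,3);Q=Q[(Q[:,2]>.03)&(Q[:,2]<.1)]
    def f(p):
        yaw,y0,z0,r=p; n=np.array([-np.sin(yaw),np.cos(yaw)]); return np.hypot((Q[:,:2]-[.53,0])@n-y0,Q[:,2]-z0)-r
    r=least_squares(f,[-.1,-.1,.048,.042],loss='soft_l1',f_scale=.002); p=r.x
    e=np.array([np.cos(p[0]),np.sin(p[0])]); s=(Q[:,:2]-[.53,0])@e; s=s[abs(f(p))<.004]
    lo,hi=np.percentile(s,[.3,99.7]); ce=np.array([.53,0])+(lo+hi)/2*e+p[1]*np.array([-e[1],e[0]])
    print(nm,'yaw deg',np.degrees(p[0]),'z,r',p[2:],'len',hi-lo,'centre',ce, np.median(abs(f(p))))
    n=ey[:2]/np.linalg.norm(ey); exn=np.array([n[1],-n[0]]); print(' in bay x,y',(ce-m[:2])@exn,(ce-m[:2])@n)
KC=cam('scene');Dc=np.load('pics/scene0.npy')
q=dep(KC,488,324,Dc);print('button',q)
print(dep(KC,484,355,Dc))
```

```text
[[0.47249411 0.14338677 0.006     ]
 [0.6385821  0.1238014  0.006     ]
 [0.6252326  0.00425793 0.006     ]
 [0.4585102  0.02373748 0.006     ]]
bay [0.54870475 0.07379589 0.006     ]
0.1675476272029275 0.12037471718973863 -6.6946844528668725 -6.519112779701261
side: bay top corners, runway near corners [[ 0.47302161  0.14446939  0.006     ]
 [ 0.64190412  0.12613722  0.006     ]
 [ 0.42526532 -0.19518783  0.006     ]
 [ 0.60322696 -0.21478327  0.006     ]]
wrist yaw deg -5.264171237689936 z,r [0.04876593 0.04179264] len 0.11989240627235179 centre [ 0.52716252 -0.06037978] 0.0004022582758205981
 in bay x,y -0.006169358305164373 -0.13575388710759426
side yaw deg -5.162935587058699 z,r [0.04922585 0.04189277] len 0.11844236240203432 centre [ 0.52847227 -0.0584202 ] 0.0009515356115561042
 in bay x,y -0.005090549540764326 -0.13365828074411196
button [0.50969438 0.40696353 0.13048276]
[0.56623317 0.4408584  0.11151358]
```

```bash
python3 -m creep '[{"dx":0.0,"dz":-0.04,"dy":0.03,"ry":0.045,"gripper":0.6},{"dx":0.001,"dz":-0.077,"dy":0.06,"ry":0.092,"gripper":0.6},{"dx":0.001,"dz":-0.077,"dy":0.09,"ry":0.092,"gripper":0.6},{"dx":0.001,"dz":-0.077,"dy":0.115,"ry":0.092,"gripper":0.6},{"dx":0.001,"dz":-0.077,"dy":0.127,"ry":0.092,"gripper":0.6},{"dx":0.001,"dz":-0.077,"dy":0.127,"ry":0.092,"gripper":0.6},{"dx":0.001,"dz":-0.077,"dy":0.127,"ry":0.092,"gripper":0.6}]' 10
python3 - <<'E'
from h import *
st=status.observe();print(st['tool_pos'],st['tool_rot'],st['contact_force'],st['opening'])
s=read_camera('side')[0][:,:,::-1]; w=read_camera('wrist')[0][:,:,::-1]
s=cv2.resize(s[180:350,240:400],(400,425),interpolation=2); w=cv2.resize(w,(400,300)); w=cv2.copyMakeBorder(w,0,125,0,0,0)
cv2.imwrite('pics/a1.png',cv2.hconcat([s,w]))
E
```

```text
[5.24742922e-01 4.50320165e-05 2.43224591e-01] [-1.57064052e+00  1.09521826e-03 -2.34010905e-05] [1.04699814 0.03287683 0.10325942] 0.09188034227881414invalid input at $[0]: expected keys dx, dy, dz, rx, ry, rz, gripper
```

View pics/a1.png

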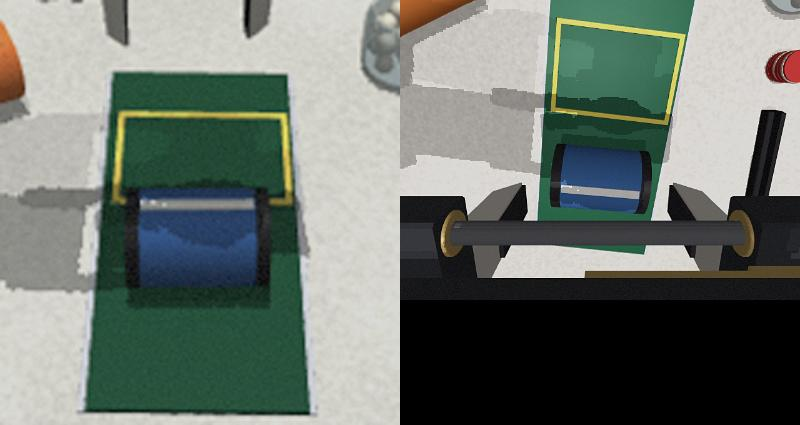

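Every row needs all seven keys; nothing moved. Retyping.

```bash
python3 -m creep '[{"dx":0.0,"dy":0.03,"dz":-0.04,"rx":0,"ry":0.045,"rz":0,"gripper":0.6},{"dx":0.001,"dy":0.06,"dz":-0.077,"rx":0,"ry":0.092,"rz":0,"gripper":0.6},{"dx":0.001,"dy":0.09,"dz":-0.077,"rx":0,"ry":0.092,"rz":0,"gripper":0.6},{"dx":0.001,"dy":0.115,"dz":-0.077,"rx":0,"ry":0.092,"rz":0,"gripper":0.6},{"dx":0.001,"dy":0.127,"dz":-0.077,"rx":0,"ry":0.092,"rz":0,"gripper":0.6},{"dx":0.001,"dy":0.127,"dz":-0.077,"rx":0,"ry":0.092,"rz":0,"gripper":0.6},{"dx":0.001,"dy":0.127,"dz":-0.077,"rx":0,"ry":0.092,"rz":0,"gripper":0.6}]' 10
python3 - <<'E'
from h import *
st=status.observe();print(st['tool_pos'],st['tool_rot'],st['contact_force'],st['opening'])
s=read_camera('side')[0][:,:,::-1]; w=read_camera('wrist')[0][:,:,::-1]
s=cv2.resize(s[180:350,240:400],(400,425),interpolation=2); w=cv2.resize(w,(400,300)); w=cv2.copyMakeBorder(w,0,125,0,0,0)
cv2.imwrite('pics/a1.png',cv2.hconcat([s,w]))
E
```

```text
time: 1.12
tool_pos: [0.5267, -0.077, 0.1177]
tool_rot: [-1.571, -0.002, -0.092]
contact_force: [-0.2, -0.4, -0.4]
opening: 0.0554
[ 0.52667796 -0.07701858  0.11771929] [-1.5711262  -0.00183835 -0.0917838 ] [-0.16866171 -0.37534672 -0.39115326] 0.05536013414228812
```

View pics/a1.png

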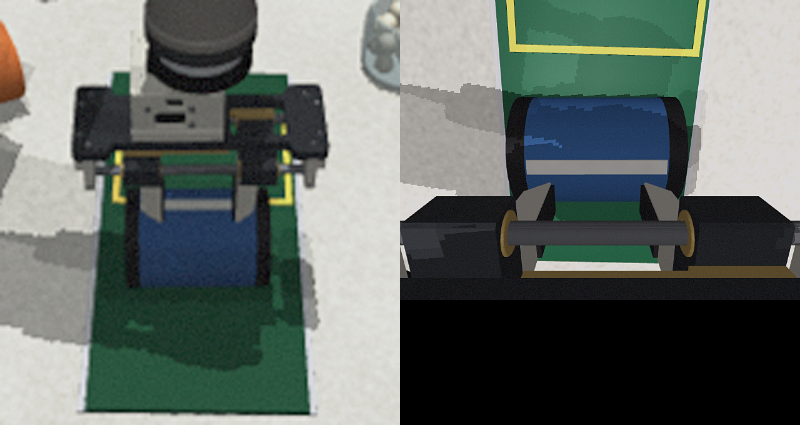

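The fingers straddle the canister's stripe, square to it (stripe horizontal at wrist crop 595,167). Descend to contact gently.

```bash
python3 -m creep '[{"dx":0,"dy":0.006,"dz":0,"rx":0,"ry":0,"rz":0,"gripper":0.6},{"dx":0,"dy":0.010,"dz":0,"rx":0,"ry":0,"rz":0,"gripper":0.6},{"dx":0,"dy":0.0115,"dz":0,"rx":0,"ry":0,"rz":0,"gripper":0.6},{"dx":0,"dy":0.0125,"dz":0,"rx":0,"ry":0,"rz":0,"gripper":0.6},{"dx":0,"dy":0.0125,"dz":0,"rx":0,"ry":0,"rz":0,"gripper":0.6}]'
```

```text
time: 1.85
tool_pos: [0.5261, -0.0774, 0.1056]
tool_rot: [-1.572, -0.001, -0.092]
contact_force: [-4.1, -1.3, 13.1]
opening: 0.055
```

```bash
python3 -m creep '[{"dx":0,"dy":0,"dz":0.005,"rx":0,"ry":0,"rz":0,"gripper":0.6},{"dx":0,"dy":-0.0004,"dz":0.011,"rx":0,"ry":0,"rz":0,"gripper":0.6},{"dx":0,"dy":-0.0006,"dz":0.017,"rx":0,"ry":0,"rz":0,"gripper":0.6},{"dx":0,"dy":-0.0006,"dz":0.025,"rx":0,"ry":0,"rz":0,"gripper":0.6},{"dx":0,"dy":-0.0006,"dz":0.032,"rx":0,"ry":0,"rz":0,"gripper":0.6},{"dx":0,"dy":-0.0006,"dz":0.037,"rx":0,"ry":0,"rz":0,"gripper":0.6},{"dx":0,"dy":-0.0006,"dz":0.037,"rx":0,"ry":0,"rz":0,"gripper":0.6}]'
cat > look.py <<'E'
import sys
from h import *
st=status.observe();print(st['time'],st['tool_pos'],st['contact_force'])
s=read_camera('side')[0][:,:,::-1]; w=read_camera('wrist')[0][:,:,::-1]
s=cv2.resize(s[180:350,240:400],(400,425),interpolation=2); w=cv2.resize(w,(400,300)); w=cv2.copyMakeBorder(w,0,125,0,0,0)
cv2.imwrite('pics/'+sys.argv[1],cv2.hconcat([s,w]))
E
python3 look.py a2.png
```

```text
time: 2.72
tool_pos: [0.5295, -0.0399, 0.1069]
tool_rot: [-1.571, -0.001, -0.091]
contact_force: [-6.2, 1.5, 18.5]
opening: 0.0551
2.725 [ 0.5294864  -0.03985853  0.10688971] [-6.21965065  1.46956286 18.51169539]
```

View pics/a2.png

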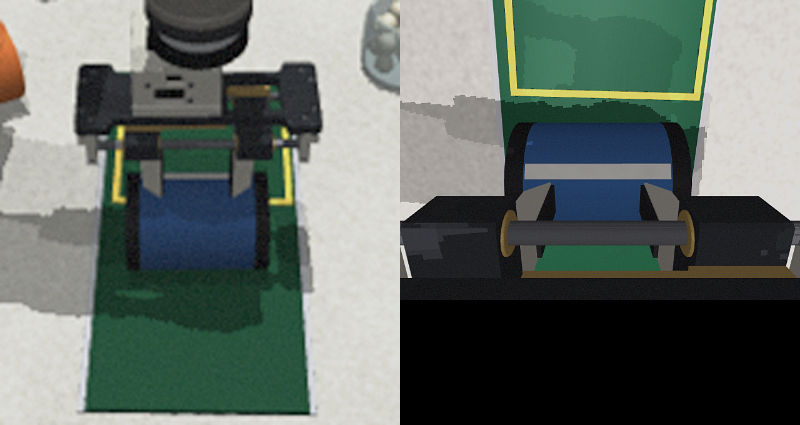

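It rolls (stripe moved with the fingers). Continue the stroke over and past the top.

```bash
python3 -m creep '[{"dx":0,"dy":-0.0001,"dz":0.006,"rx":0,"ry":0,"rz":0,"gripper":0.6},{"dx":0,"dy":-0.0002,"dz":0.013,"rx":0,"ry":0,"rz":0,"gripper":0.6},{"dx":0,"dy":-0.0002,"dz":0.020,"rx":0,"ry":0,"rz":0,"gripper":0.6},{"dx":0,"dy":0.0,"dz":0.027,"rx":0,"ry":0,"rz":0,"gripper":0.6},{"dx":0,"dy":0.0007,"dz":0.035,"rx":0,"ry":0,"rz":0,"gripper":0.6},{"dx":0,"dy":0.0016,"dz":0.042,"rx":0,"ry":0,"rz":0,"gripper":0.6},{"dx":0,"dy":0.0023,"dz":0.046,"rx":0,"ry":0,"rz":0,"gripper":0.6},{"dx":0,"dy":0.0025,"dz":0.047,"rx":0,"ry":0,"rz":0,"gripper":0.6},{"dx":0,"dy":0.0025,"dz":0.047,"rx":0,"ry":0,"rz":0,"gripper":0.6}]'
python3 look.py a3.png
```

```text
time: 3.95
tool_pos: [0.5339, 0.0073, 0.1037]
tool_rot: [-1.57, -0.001, -0.092]
contact_force: [-4.0, 3.3, 12.9]
opening: 0.055
3.95 [0.5339446  0.0072999  0.10369635] [-3.96848985  3.25948805 12.905021  ]
```

View pics/a3.png

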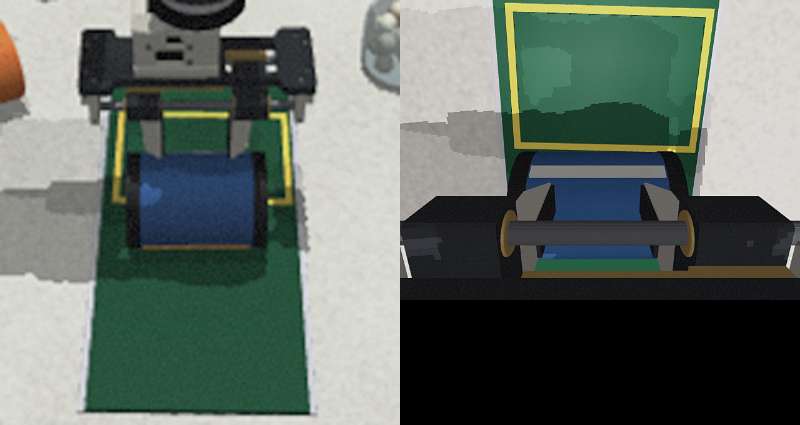

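```bash
python3 -m creep '[{"dx":0,"dy":-0.004,"dz":0,"rx":0,"ry":0,"rz":0,"gripper":0.6},{"dx":0,"dy":-0.016,"dz":-0.001,"rx":0,"ry":0,"rz":0,"gripper":0.6},{"dx":0,"dy":-0.016,"dz":-0.03,"rx":0,"ry":0,"rz":0,"gripper":0.6},{"dx":0,"dy":-0.016,"dz":-0.045,"rx":0,"ry":0,"rz":0,"gripper":0.6},{"dx":0,"dy":-0.016,"dz":-0.045,"rx":0,"ry":0,"rz":0,"gripper":0.6}]'
cat > meas.py <<'E'
import sys
from h import *
from scipy.optimize import least_squares
B=np.array([.5492,.0745]); yb=np.radians(-6.6)
st=status.observe(); tp=st['tool_pos'];print(st['time'],tp,st['contact_force'],st['tool_rot'])
KT=cam('wrist',st); w,D=read_camera('wrist'); P=cloud(KT,D)
cv2.imwrite('pics/'+sys.argv[1],w[:,:,::-1])
hsv=cv2.cvtColor(w,cv2.COLOR_RGB2HSV); blue=(hsv[...,0]>100)&(hsv[...,0]<125)&(hsv[...,1]>90)
for nm in ['wrist','side']:
    if nm=='side':
        KT=cam('side'); w,D=read_camera('side');P=cloud(KT,D);hsv=cv2.cvtColor(w,cv2.COLOR_RGB2HSV); blue=(hsv[...,0]>100)&(hsv[...,0]<125)&(hsv[...,1]>90)
    rx=P[...,0];ry=P[...,1];z=P[...,2]
    Q=P[blue&(z>.03)&(z<.0935)&(rx>.44)&(rx<.65)&(ry>-.12)&(ry<.16)]
    n0=lambda yaw:np.array([-np.sin(yaw),np.cos(yaw)])
    def f(p):
        return np.hypot((Q[:,:2]-B)@n0(p[0])-p[1],Q[:,2]-p[2])-.042
    y0=np.median(Q[:,1])-.0745
    r=least_squares(f,[-.1,y0,.048],loss='soft_l1',f_scale=.002);p=r.x
    e=np.array([np.cos(p[0]),np.sin(p[0])]);s=(Q[:,:2]-B)@e;s=s[abs(f(p))<.003];lo,hi=np.percentile(s,[.5,99.5])
    c=B+e*(lo+hi)/2+p[1]*n0(p[0])
    print(nm,len(Q),'yaw',np.degrees(p[0]),'z',p[2],'len',hi-lo,'c',c,'bay xy',(c-B)@[np.cos(yb),np.sin(yb)],(c-B)@n0(yb),'tip s,x',(tp[:2]-c)@n0(p[0]),(tp[:2]-c)@e)
E
python3 meas.py b1.png
```

```text
time: 4.68
tool_pos: [0.5296, -0.039, 0.1184]
tool_rot: [-1.571, -0.0, -0.094]
contact_force: [-0.2, -0.2, -0.9]
opening: 0.0552
4.675 [ 0.52957917 -0.03900515  0.11840913] [-0.24153534 -0.15451378 -0.8854577 ] [-1.57070593e+00 -4.18594273e-05 -9.40633039e-02]
wrist 32952 yaw -5.257475957957722 z 0.048130115795182525 len 0.09652334502003884 c [ 0.53096353 -0.01805897] bay xy -0.0074771468944659514 -0.09404160292302322 tip s,x -0.02098491278641722 0.0005407958945160819
side 1458 yaw -5.0434151893417765 z 0.04901983948047904 len 0.09834788580600974 c [ 0.53219172 -0.01608398] bay xy -0.006484094361603076 -0.09193853856927259 tip s,x -0.02306209960128116 -0.000587422817845974
```

View pics/b1.png

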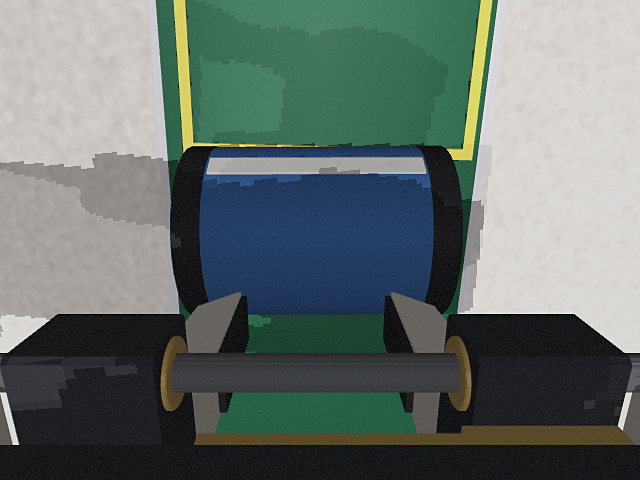

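```bash
python3 -m creep '[{"dx":0,"dy":0.007,"dz":0,"rx":0,"ry":0,"rz":0,"gripper":0.6},{"dx":0,"dy":0.012,"dz":0,"rx":0,"ry":0,"rz":0,"gripper":0.6},{"dx":0,"dy":0.0137,"dz":0,"rx":0,"ry":0,"rz":0,"gripper":0.6},{"dx":0,"dy":0.0143,"dz":0.001,"rx":0,"ry":0,"rz":0,"gripper":0.6},{"dx":0,"dy":0.0143,"dz":0.001,"rx":0,"ry":0,"rz":0,"gripper":0.6}]'
```

```text
time: 5.4
tool_pos: [0.5297, -0.0372, 0.105]
tool_rot: [-1.571, -0.0, -0.091]
contact_force: [-3.3, -0.9, 11.6]
opening: 0.0551
```

```bash
python3 -m creep '[{"dx":0,"dy":-0.0004,"dz":0.005,"rx":0,"ry":0,"rz":0,"gripper":0.6},{"dx":0,"dy":-0.0009,"dz":0.011,"rx":0,"ry":0,"rz":0,"gripper":0.6},{"dx":0,"dy":-0.0013,"dz":0.017,"rx":0,"ry":0,"rz":0,"gripper":0.6},{"dx":0,"dy":-0.0015,"dz":0.023,"rx":0,"ry":0,"rz":0,"gripper":0.6},{"dx":0,"dy":-0.0016,"dz":0.030,"rx":0,"ry":0,"rz":0,"gripper":0.6},{"dx":0,"dy":-0.0016,"dz":0.037,"rx":0,"ry":0,"rz":0,"gripper":0.6},{"dx":0,"dy":-0.0016,"dz":0.044,"rx":0,"ry":0,"rz":0,"gripper":0.6},{"dx":0,"dy":-0.0016,"dz":0.049,"rx":0,"ry":0,"rz":0,"gripper":0.6},{"dx":0,"dy":-0.0016,"dz":0.051,"rx":0,"ry":0,"rz":0,"gripper":0.6},{"dx":0,"dy":-0.0016,"dz":0.051,"rx":0,"ry":0,"rz":0,"gripper":0.6}]'
```

```text
time: 6.65
tool_pos: [0.5342, 0.0142, 0.107]
tool_rot: [-1.571, -0.0, -0.091]
contact_force: [-5.0, 0.3, 14.5]
opening: 0.055
```

```bash
python3 -m creep '[{"dx":0,"dy":0,"dz":0.005,"rx":0,"ry":0,"rz":0,"gripper":0.6},{"dx":0,"dy":0,"dz":0.011,"rx":0,"ry":0,"rz":0,"gripper":0.6},{"dx":0,"dy":0.0001,"dz":0.018,"rx":0,"ry":0,"rz":0,"gripper":0.6},{"dx":0,"dy":0.0006,"dz":0.025,"rx":0,"ry":0,"rz":0,"gripper":0.6},{"dx":0,"dy":0.0015,"dz":0.033,"rx":0,"ry":0,"rz":0,"gripper":0.6},{"dx":0,"dy":0.0022,"dz":0.038,"rx":0,"ry":0,"rz":0,"gripper":0.6},{"dx":0,"dy":0.0026,"dz":0.041,"rx":0,"ry":0,"rz":0,"gripper":0.6},{"dx":0,"dy":0.0026,"dz":0.041,"rx":0,"ry":0,"rz":0,"gripper":0.6}]'
python3 -m creep '[{"dx":0,"dy":-0.004,"dz":0,"rx":0,"ry":0,"rz":0,"gripper":0.6},{"dx":0,"dy":-0.016,"dz":-0.001,"rx":0,"ry":0,"rz":0,"gripper":0.6},{"dx":0,"dy":-0.016,"dz":-0.03,"rx":0,"ry":0,"rz":0,"gripper":0.6},{"dx":0,"dy":-0.016,"dz":-0.046,"rx":0,"ry":0,"rz":0,"gripper":0.6},{"dx":0,"dy":-0.016,"dz":-0.046,"rx":0,"ry":0,"rz":0,"gripper":0.6}]'
python3 meas.py b2.png
```

```text
time: 7.65
tool_pos: [0.5381, 0.0554, 0.1035]
tool_rot: [-1.57, -0.0, -0.091]
contact_force: [-2.9, 1.9, 6.5]
opening: 0.0546
time: 8.28
tool_pos: [0.5339, 0.0077, 0.1192]
tool_rot: [-1.571, -0.0, -0.094]
contact_force: [-0.8, -0.3, -0.0]
opening: 0.0551
8.275 [0.53391799 0.00772663 0.11920836] [-0.81987066 -0.28321275 -0.00857541] [-1.57069147e+00 -1.11831716e-04 -9.42122881e-02]
wrist 36054 yaw -5.267944427229753 z 0.048132997057620364 len 0.0963234673307673 c [0.53525836 0.02868089] bay xy -0.008582922851291325 -0.04711786893360208 tip s,x -0.020988818192281714 0.0005891749368893444
side 1152 yaw -5.487045208903999 z 0.048951381594598796 len 0.09758106777236511 c [0.53726434 0.03065378] bay xy -0.006816995445807812 -0.04492749345595765 tip s,x -0.02314207346982532 -0.0011387067183633434
```

View pics/b2.png

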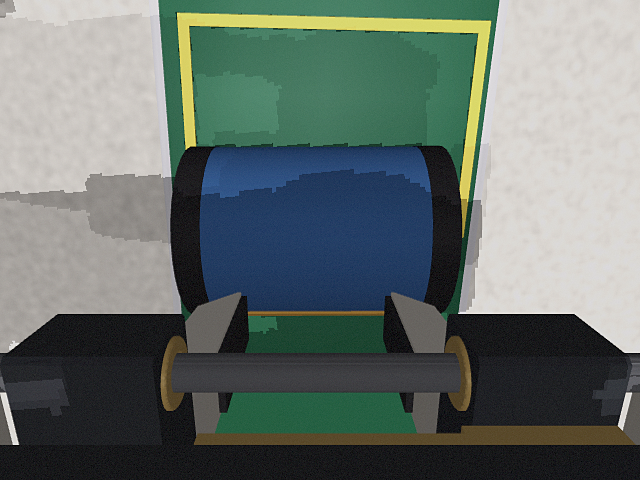

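Canister is 46–47 mm short of the middle, square (b2: far outline corners at (177,13),(491,21), canister at (317,230)). The same stroke (46.7 mm) again.

```bash
python3 -m creep '[{"dx":0,"dy":0.008,"dz":0,"rx":0,"ry":0,"rz":0,"gripper":0.6},{"dx":0,"dy":0.0127,"dz":0,"rx":0,"ry":0,"rz":0,"gripper":0.6},{"dx":0,"dy":0.0144,"dz":0,"rx":0,"ry":0,"rz":0,"gripper":0.6},{"dx":0,"dy":0.015,"dz":0.001,"rx":0,"ry":0,"rz":0,"gripper":0.6},{"dx":0,"dy":0.015,"dz":0.001,"rx":0,"ry":0,"rz":0,"gripper":0.6}]'
```

```text
time: 9.0
tool_pos: [0.5339, 0.0097, 0.1051]
tool_rot: [-1.571, -0.0, -0.091]
contact_force: [-4.1, -0.9, 10.7]
opening: 0.0552
```

```bash
python3 -m creep '[{"dx":0,"dy":-0.0004,"dz":0.005,"rx":0,"ry":0,"rz":0,"gripper":0.6},{"dx":0,"dy":-0.0009,"dz":0.011,"rx":0,"ry":0,"rz":0,"gripper":0.6},{"dx":0,"dy":-0.0013,"dz":0.017,"rx":0,"ry":0,"rz":0,"gripper":0.6},{"dx":0,"dy":-0.0015,"dz":0.023,"rx":0,"ry":0,"rz":0,"gripper":0.6},{"dx":0,"dy":-0.0016,"dz":0.030,"rx":0,"ry":0,"rz":0,"gripper":0.6},{"dx":0,"dy":-0.0016,"dz":0.037,"rx":0,"ry":0,"rz":0,"gripper":0.6},{"dx":0,"dy":-0.0016,"dz":0.044,"rx":0,"ry":0,"rz":0,"gripper":0.6},{"dx":0,"dy":-0.0016,"dz":0.049,"rx":0,"ry":0,"rz":0,"gripper":0.6},{"dx":0,"dy":-0.0016,"dz":0.051,"rx":0,"ry":0,"rz":0,"gripper":0.6},{"dx":0,"dy":-0.0016,"dz":0.051,"rx":0,"ry":0,"rz":0,"gripper":0.6}]'
python3 -m creep '[{"dx":0,"dy":0,"dz":0.005,"rx":0,"ry":0,"rz":0,"gripper":0.6},{"dx":0,"dy":0,"dz":0.011,"rx":0,"ry":0,"rz":0,"gripper":0.6},{"dx":0,"dy":0.0001,"dz":0.018,"rx":0,"ry":0,"rz":0,"gripper":0.6},{"dx":0,"dy":0.0006,"dz":0.025,"rx":0,"ry":0,"rz":0,"gripper":0.6},{"dx":0,"dy":0.0015,"dz":0.033,"rx":0,"ry":0,"rz":0,"gripper":0.6},{"dx":0,"dy":0.0022,"dz":0.038,"rx":0,"ry":0,"rz":0,"gripper":0.6},{"dx":0,"dy":0.0026,"dz":0.041,"rx":0,"ry":0,"rz":0,"gripper":0.6},{"dx":0,"dy":0.0026,"dz":0.041,"rx":0,"ry":0,"rz":0,"gripper":0.6}]'
python3 -m creep '[{"dx":0,"dy":-0.004,"dz":0,"rx":0,"ry":0,"rz":0,"gripper":0.6},{"dx":0,"dy":-0.016,"dz":-0.001,"rx":0,"ry":0,"rz":0,"gripper":0.6},{"dx":0,"dy":-0.04,"dz":-0.02,"rx":0,"ry":0,"rz":0,"gripper":0.6},{"dx":0,"dy":-0.08,"dz":-0.05,"rx":0,"ry":0,"rz":0,"gripper":0.6},{"dx":0,"dy":-0.12,"dz":-0.09,"rx":0,"ry":0,"rz":0,"gripper":0.6},{"dx":0,"dy":-0.12,"dz":-0.09,"rx":0,"ry":0,"rz":0,"gripper":0.6}]'
python3 meas.py b3.png
```

```text
time: 10.25
tool_pos: [0.5385, 0.0611, 0.107]
tool_rot: [-1.571, -0.0, -0.091]
contact_force: [-4.1, 1.0, 14.8]
opening: 0.055
time: 11.25
tool_pos: [0.5423, 0.1022, 0.1035]
tool_rot: [-1.57, -0.0, -0.091]
contact_force: [-2.4, 1.1, 7.0]
opening: 0.055
time: 12.0
tool_pos: [0.5358, 0.0093, 0.2269]
tool_rot: [-1.572, -0.008, -0.095]
contact_force: [-0.3, 0.8, -0.5]
opening: 0.0552
12.0 [0.53579229 0.00926626 0.22685678] [-0.27917041  0.82229612 -0.45501919] [-1.57156775 -0.00756623 -0.0951818 ]
wrist 15650 yaw -5.265583458438349 z 0.04812046684190539 len 0.0963209533270992 c [0.5396288  0.07548605] bay xy -0.00962109847579766 -0.00012057474399005881 tip s,x -0.06629242827125059 0.0022568309323544263
side 1355 yaw -5.249854909170236 z 0.04881434675391028 len 0.09773114385972041 c [0.54151802 0.07737717] bay xy -0.007961763745536124 0.0019751596825216757 tip s,x -0.06834910015938447 0.0005303782175998676
```

View pics/b3.png

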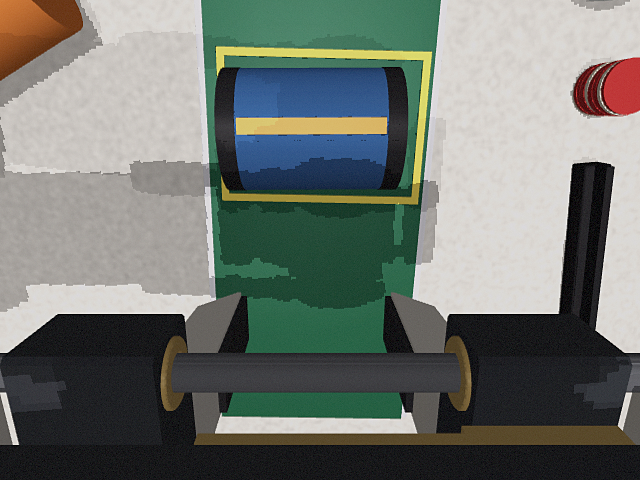

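The canister is still in the bay: outline corners (217,48),(431,53),(418,203),(223,199) surround it with felt showing all round. Now go above the button with closed fingers.

```bash
python3 -m creep '[{"dx":0,"dy":-0.03,"dz":0,"rx":0,"ry":0,"rz":0,"gripper":0},{"dx":-0.008,"dy":-0.06,"dz":0.04,"rx":0,"ry":-0.02,"rz":0,"gripper":0},{"dx":-0.016,"dy":-0.06,"dz":0.095,"rx":0,"ry":-0.04,"rz":0,"gripper":0},{"dx":-0.024,"dy":-0.06,"dz":0.15,"rx":0,"ry":-0.06,"rz":0,"gripper":0},{"dx":-0.033,"dy":-0.06,"dz":0.205,"rx":0,"ry":-0.08,"rz":0,"gripper":0},{"dx":-0.042,"dy":-0.06,"dz":0.26,"rx":0,"ry":-0.095,"rz":0,"gripper":0},{"dx":-0.05,"dy":-0.06,"dz":0.31,"rx":0,"ry":-0.095,"rz":0,"gripper":0},{"dx":-0.057,"dy":-0.06,"dz":0.35,"rx":0,"ry":-0.095,"rz":0,"gripper":0},{"dx":-0.0632,"dy":-0.06,"dz":0.39,"rx":0,"ry":-0.095,"rz":0,"gripper":0},{"dx":-0.0632,"dy":-0.06,"dz":0.39,"rx":0,"ry":-0.095,"rz":0,"gripper":0},{"dx":-0.0632,"dy":-0.06,"dz":0.39,"rx":0,"ry":-0.095,"rz":0,"gripper":0}]' 10
python3 - <<'E'
from h import *
st=status.observe();KT=cam('wrist',st);w,D=read_camera('wrist');cv2.imwrite('pics/d1.png',w[:,:,::-1])
KC=cam('scene');s,Dc=read_camera('scene');cv2.imwrite('pics/d2.png',s[:,:,::-1])
for nm,kt,im,d in [('w',KT,w,D),('s',KC,s,Dc)]:
    P=cloud(kt,d);i=im.astype(int);m=(i[...,0]>130)&(i[...,1]<60)&(abs(P[...,0]-.51)<.05)&(abs(P[...,1]-.407)<.05)&(P[...,2]>.12)&(P[...,2]<.14)
    Q=P[m]; 
    if len(Q)>10: print(nm,len(Q),Q.min(0),Q.max(0),np.percentile(Q[:,2],[50,90]))
print(st['tool_pos'],st['tool_rot'],st['qpos'])
E
```

```text
time: 13.48
tool_pos: [0.5063, 0.406, 0.2815]
tool_rot: [-1.573, 0.002, 0.004]
contact_force: [0.4, -0.6, 0.2]
opening: 0.0004
w 96 [0.49850634 0.39171687 0.1320329 ] [0.52902986 0.42632334 0.13591336] [0.13415682 0.13501572]
[0.50627563 0.40596186 0.28153455] [-1.57254805  0.0021363   0.00419934] [ 5.58040236e-01  5.60511829e-01  1.06988517e+00 -3.66850248e-04
  1.51393394e+00  5.53860377e-01]
```

View pics/d1.png

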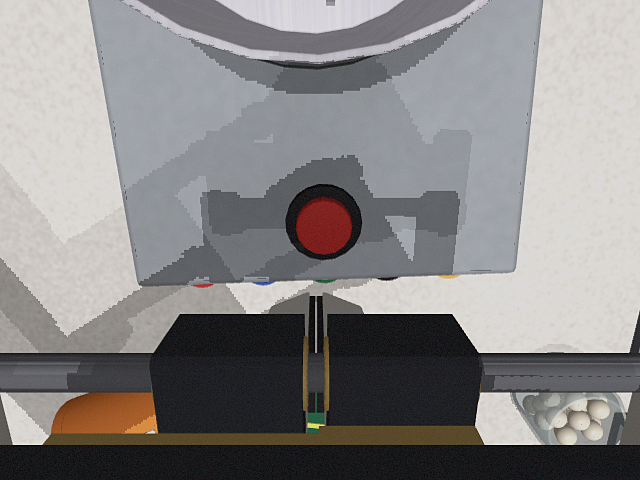

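View pics/d2.png

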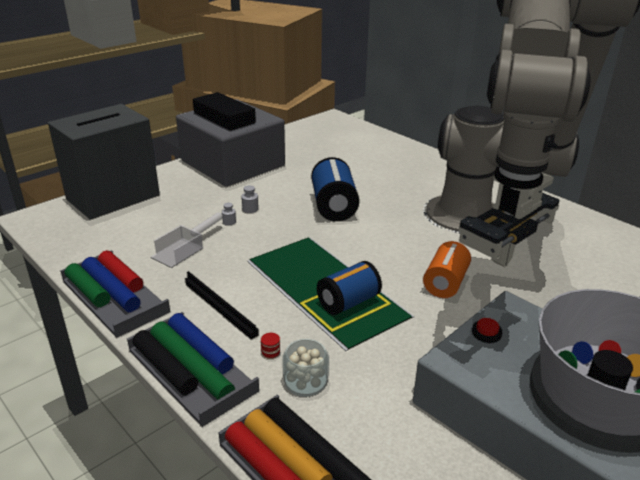

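Scene shows the canister (350,287) resting in the outline. Button is at wrist (324,225), world about (0.512, 0.407), top ≈0.131. Descend in steps.

```bash
python3 -m creep '[{"dx":0.003,"dy":0.03,"dz":-0.001,"rx":0,"ry":0,"rz":0,"gripper":0},{"dx":0.005,"dy":0.07,"dz":-0.002,"rx":0,"ry":0,"rz":0,"gripper":0},{"dx":0.005,"dy":0.105,"dz":-0.002,"rx":0,"ry":0,"rz":0,"gripper":0},{"dx":0.005,"dy":0.122,"dz":-0.002,"rx":0,"ry":0,"rz":0,"gripper":0},{"dx":0.005,"dy":0.126,"dz":-0.002,"rx":0,"ry":0,"rz":0,"gripper":0},{"dx":0.005,"dy":0.126,"dz":-0.002,"rx":0,"ry":0,"rz":0,"gripper":0}]'
python3 look.py e0.png
python3 - <<'E'
from h import *
s=read_camera('scene')[0][:,:,::-1];cv2.imwrite('pics/e1.png',cv2.resize(s[190:390,400:640],(720,600)))
E
```

```text
time: 14.32
tool_pos: [0.5127, 0.404, 0.1583]
tool_rot: [-1.57, -0.002, 0.003]
contact_force: [0.2, 0.6, 0.3]
opening: 0.0005
14.325 [0.51272919 0.40395113 0.15825757] [0.21034704 0.60229073 0.32163983]
```

View pics/e1.png

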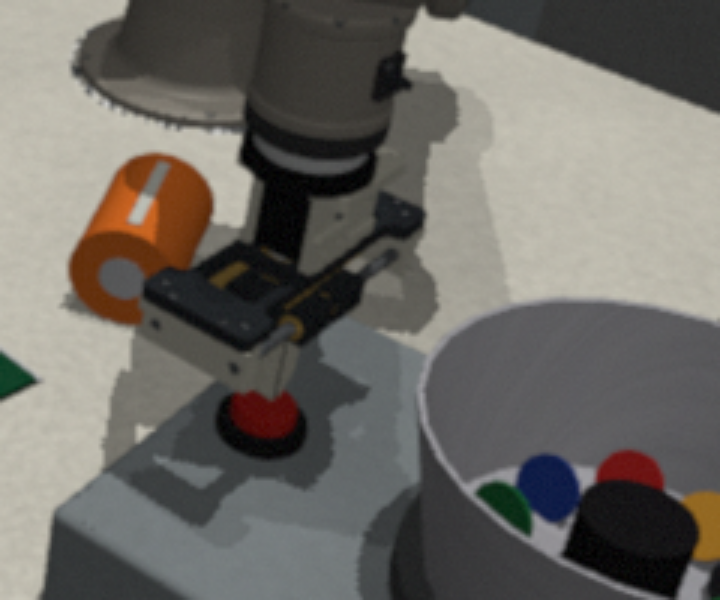

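Fingertips stand just above the button (crop 265,395), clear of the bowl.

```bash
python3 -m creep '[{"dx":0,"dy":0.006,"dz":0,"rx":0,"ry":0,"rz":0,"gripper":0},{"dx":0,"dy":0.011,"dz":0,"rx":0,"ry":0,"rz":0,"gripper":0},{"dx":0,"dy":0.014,"dz":0,"rx":0,"ry":0,"rz":0,"gripper":0},{"dx":0,"dy":0.017,"dz":0,"rx":0,"ry":0,"rz":0,"gripper":0},{"dx":0,"dy":0.017,"dz":0,"rx":0,"ry":0,"rz":0,"gripper":0}]'
python3 -m creep '[{"dx":0,"dy":0.001,"dz":0,"rx":0,"ry":0,"rz":0,"gripper":0},{"dx":0,"dy":0.002,"dz":0,"rx":0,"ry":0,"rz":0,"gripper":0},{"dx":0,"dy":0.002,"dz":0,"rx":0,"ry":0,"rz":0,"gripper":0}]'
```

```text
time: 15.1
tool_pos: [0.5126, 0.4041, 0.143]
tool_rot: [-1.569, -0.003, 0.003]
contact_force: [-4.7, -2.2, 16.5]
opening: 0.0004
time: 15.48
tool_pos: [0.5126, 0.4042, 0.1428]
tool_rot: [-1.569, -0.004, 0.003]
contact_force: [-7.0, -4.9, 26.3]
opening: 0.0004
```

Force climbs with no further travel, well past 5 N: bottomed out. Come clear.

```bash
python3 -m creep '[{"dx":0,"dy":-0.01,"dz":0,"rx":0,"ry":0,"rz":0,"gripper":0},{"dx":0,"dy":-0.05,"dz":0,"rx":0,"ry":0,"rz":0,"gripper":0},{"dx":0,"dy":-0.1,"dz":0,"rx":0,"ry":0,"rz":0,"gripper":0},{"dx":0,"dy":-0.15,"dz":0,"rx":0,"ry":0,"rz":0,"gripper":0},{"dx":0,"dy":-0.15,"dz":-0.05,"rx":0,"ry":0,"rz":0,"gripper":0},{"dx":0,"dy":-0.15,"dz":-0.1,"rx":0,"ry":0,"rz":0,"gripper":0},{"dx":0,"dy":-0.15,"dz":-0.1,"rx":0,"ry":0,"rz":0,"gripper":0},{"dx":0,"dy":-0.15,"dz":-0.1,"rx":0,"ry":0,"rz":0,"gripper":0}]'
python3 meas.py f1.png
python3 - <<'E'
from h import *
s,D=read_camera('scene');P=cloud(cam('scene'),D);print('button px',P[324,488])
cv2.imwrite('pics/f2.png',s[:,:,::-1])
E
```

```text
time: 16.48
tool_pos: [0.5124, 0.304, 0.2878]
tool_rot: [-1.571, 0.001, 0.003]
contact_force: [0.4, -0.2, 0.0]
opening: 0.0005
16.475 [0.51236469 0.3039945  0.28780631] [ 0.41344298 -0.16524343  0.01344281] [-1.57063080e+00  5.19212696e-04  2.51428252e-03]
wrist 330 yaw -7.391069757612105 z 0.048414792720739064 len 0.0152464150436974 c [0.50872894 0.07800644] bay xy -0.04060586646422069 -0.0011684288701449275 tip s,x 0.22457808680796895 -0.025465800588050373
side 1357 yaw -5.390441699114391 z 0.04889654869779448 len 0.0977450475937201 c [0.54143871 0.07739332] bay xy -0.008042402530071057 0.0019820823863607767 tip s,x 0.22286779622817285 -0.05023286811405259
button px [0.51317575 0.40877633 0.13357315]
```

View pics/f2.png

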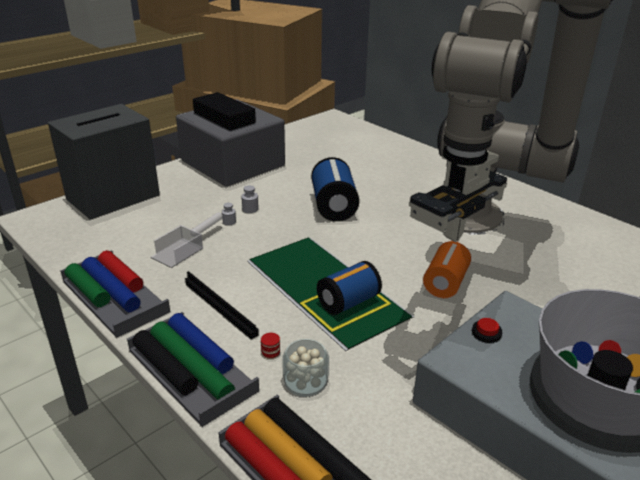

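View pics/f1.png

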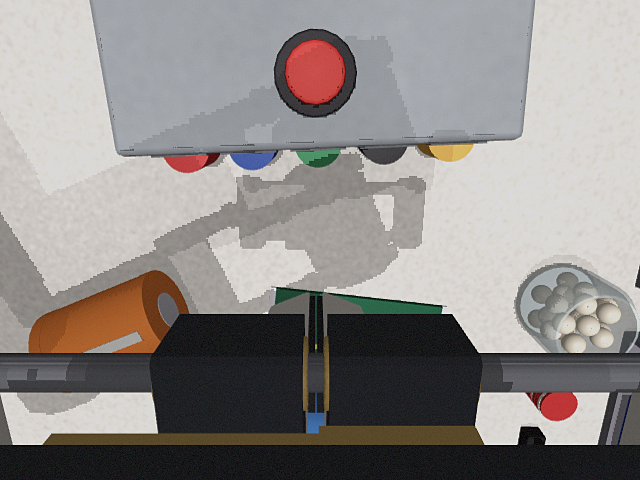

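The canister is unmoved in the bay (scene 350,287), the button is up again (488,327), the other objects are where they were, and the arm is clear. Handing in.

```bash
python3 -c "
from cell import robot;print(robot.hand_in())"
```

```text
the job is handed in; nothing more can be done
None
```

I rolled the small blue canister about 135 mm along the felt in three top-of-canister strokes, with 7 to 19 N measured at the ends of the moves. I then pressed the red button to its stop, came clear and handed in at about 16.6 s; hand-in reports no verdict.

- **Canister:** after the last stroke it lay about 0 to 2 mm off the bay's middle across and 8 to 10 mm off along its axis. It was about 1.3° off square and at normal height, so within the 13 mm and 19 mm allowed. The side camera gave the same position after the button press.
- **Button:** it bottomed at 26 N with no further travel. Afterwards the picture and depth showed it up again, its top about 0.134 m above the table.
- **Other things:** they look unmoved in the final scene picture; I did not measure each one.

**Readings that failed or disagreed:**
- The wrist and side cameras differed by about 2 mm throughout, within their calibration.
- The button's top first read 0.1305 m at one scene pixel, but about 0.134 m in later readings. The later value fits where the press stopped.
- The final wrist-camera fit of the canister was no use, because the fingers hid it; I relied on the side camera.
- My first move command was refused for missing keys, and nothing moved.

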